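# Start and drive the screw plug of a bench reactor port

### The arm

A 6-joint arm with a two-finger parallel gripper is mounted at the origin on a cart in front of the work surface, level with it; the furniture and walls round the work are solid. World frame = base frame: x ahead of the robot, y to its left, z up, the work surface at z = 0. Lengths are in m, angles in rad, forces in N, time in s.
With the tool pointing down it reaches from about 0.35 to 0.85 m from the base axis. Payload 8.1 kg.
Tool frame: the origin (TCP) lies midway between the tips of the shut fingers; the grasp point (between the pads) lies 19 mm behind it; z points along the fingers, y is the line along which they close (so a half turn about z gives the same grasp; the last joint's range is limited). The gripper opens to 93 mm and grips with 3 to 60 N. Pads are 15 mm wide; open, the fingers measure 128 mm over their backs; the gripper's body (75 mm by 188 mm) begins 65 mm behind the grasp point.
Start: joints at [-1.306, 0.13, 1.488, -0, 1.523, -0.085], TCP at [0.206, -0.564, 0.219] pointing down, gripper open.
Joint ranges: [-2.96, 2.96], [-0.89, 2.26], [0.02, 2.5], [-1.34, 4.48], [0, 2.73], [-2.66, 2.66]. Speed limits (rad/s): [2.39, 2.39, 2.79, 3.14, 3.14, 3.14].

### API

Orientations are given as a rotation vector (axis times angle).
In Python, from plant import read_state, read_camera, camera_model, close_job gives the robot as it stands. The module is installed in compiled form; this text tells all that it offers.
- The arm moves only by the tool carry_out, never from a script. Its argument "moves" is a list of rows, each an object of numbers: "jaw": the finger opening in m, from 0 to 0.093; "dx", "dy", "dz": the shift along the tool's x, y, z in m; "yaw": the turn about the tool's z in rad. In form: [{"jaw": .., "dx": .., "dy": .., "dz": .., "yaw": ..}, ...]. A call has 1 to 8 rows; each row shifts and turns the commanded pose from where the row before left it, along the tool's axes as they then stand; what a row does not reach is not made up. A row lasts 1/8 s, in which the tool goes at most 62.5 mm and 10.7 degrees, less where a joint would pass 70% of its speed; a pose out of reach is approached as far as the arm can. A call is refused whole if a number of a shift passes 0.0625 or a number of a turn 0.188, either way. A call with a gripper value outside its range is refused whole. The fingers move at their own pace and stop on an object; "grip_force" is the grip in N (left out, the last holds). Time passes only in rows, so rows that do not move let the fingers close. It gives the time, the measured TCP pose, the force, the opening and the grip force at its end, in the units of the state.
- read_state(): the state, without advancing time (a new reading comes with each control period).
- read_camera(name): name is "scene" or "top" or "wrist"; returns the picture (480x640x3 uint8, red, green, blue); there is no depth.
- camera_model(name): a dict with "camera_matrix" (3x3 intrinsics, pixels), "view" (4x4, takes a point from world to camera coordinates). Camera axes: x right, y up, looking along -z (the intrinsics and any distortion apply to the point x, -y, -z); pixel columns grow to the right and rows downward; lengths in m; the calibration is good to about 2 mm. A picture is of the moment at which its call begins: read the wrist's pose just before it. camera_model takes no time and is no camera call; for the wrist camera it gives the pose at the moment of the call.
- close_job(): hands the job in; it is judged then, once.
The state is a dict: "t": time; "q": joint angles; "dq": joint speeds; "joint_torque": joint torques, N m; "tool_pos": TCP position; "orientation": TCP orientation; "force": force on the tool from outside, world axes, zero at the start; "wrist_torque": the same for the moment, N m; "opening": finger opening in m; "gripper_force": force on a finger pad.
Only numpy, scipy, OpenCV 4.12 (cv2) and the standard library are available. Lean on these libraries where they do the work, as an engineer would, in place of code of your own. Each camera call takes 0.05 s, during which the arm holds its last target. There are 200 camera calls.

### The job

Close the port of the small steel reactor on the bench with its screw plug, which waits in the grey stand: set the plug into the port with its blue wing in line with the two red marks so that its lugs rest on the thread, and from there turn it backward (counterclockwise from above), pressing only lightly, until you feel it drop into the thread start. Then drive it forward (clockwise), following it down, until its flange is flush on the collar all round, and let go. Work gently: never turn it forward before it has dropped in, never force it, and leave the other things on the bench where they are.

Things in the scene. Friction and masses are not known exactly. Their poses are not given: they have to be found in the camera images.
- port: Small steel reactor vessel fixed to the bench, 104 mm across, 100 mm high, upright, origin at the centre of its underside. Its aluminium collar (60 mm outside, 44 mm inside) is the port. Red marks at its +x and -x sides: on the head plate (disc 104 mm across, top 58 mm above the bench) and up the collar's side.
- port_mouth (a point): Centre of the collar's flat top, 100 mm above the bench; axes as the port's (x toward a red mark, z up). Inside sits a brass two-start thread whose angle differs each time and is not given.
- port_rim (a point): On the axis 5 mm below port_mouth: height of the flat brass rim (30 mm bore) on which the lugs first rest. Seen from above, the two gaps in it (thread starts, 180 deg apart, 50 deg wide; a lug has about 0.15 rad to spare each way) have their middle 0.55 to 1.1 rad counterclockwise of the marks. Clockwise of the marks the lugs run into a hard step; past a gap, once dropped, into a wall.
- port_thread (a point): On the axis 13 mm below port_mouth: where the lugs' undersides rest once dropped in a gap (drop about 9 mm). From there the right-hand thread leads down clockwise, 3.33 mm per rad, 2 mm axial play. Pressed down lightly, the flange meets the collar about 1.2 rad forward of the gap's middle; the thread is tight 0.6 rad later: do not turn that far.
- stand: Grey plastic block 72x72x30 mm fixed to the bench with a blind hole 32 mm wide and 14.5 mm deep in which the plug stands on its nose; origin at the centre of its underside.
- plug: Steel screw plug, about 0.14 kg, 72 mm high, upright, standing loose in the stand's hole (origin 15.5 mm above the bench). Origin at its nose tip, z up. Nose 27 mm thick, 18 mm at the tip; lugs at +x and -x, 41 mm over both, underside 16 mm up; flange 56 mm across, 33 to 38 mm up; on top a blue wing bar, 46 mm along x, 14 mm along y, 38 to 72 mm up, red ends. A half turn makes no difference.
- plug_flange (a point): Centre of the underside of the plug's flange: 13 mm above the collar when the lugs rest on the rim, about 4 mm when dropped into the thread start at its middle, 0 when home.
- plug_wing (a point): Place to grip the blue wing bar: on the axis, 10 mm below the bar's top, 24 mm above the flange's upper face, 29 mm above its underside; axes as the plug's (bar along x, 14 mm across y).
- plug_mark (a point): Point on the plug 20 mm out from its axis along the wing (+x), at the height of the flange's underside.
- amber: Brown bottle, 60 mm across, 120 mm high, standing loose; origin under its centre.
- buffer: Clear bottle with blue cap, 66 mm across, 130 mm high, standing loose; origin under its centre.
- vial: Glass vial with black cap, 27 mm across, 62 mm high, standing loose; origin under its centre.
- petri: Petri dish, 88 mm across, 16 mm high, lying loose; origin under its centre.
- marker: Blue marker pen, 136 mm long (along y), 12 mm thick, lying loose; origin under its centre.

How it is judged:
By the outcome, as a careful person would: the job done as asked, in the order asked, and still so for the second after the job is handed in, with the robot touching nothing.
It also fails if it takes over 72 s, if anything falls off the work surface, if the arm or the gripper's body presses on something with over 40 N, if the wrist force passes 120 N, or if a joint passes its speed limit or range.

## Working session

There is one attempt and no reset: what is moved stays moved. The work goes in short steps, Python scripts to look and compute and a tool call to move; the robot and the scene stay as the last step left them, time stands still between calls to the robot, and variables do not carry over. Pictures are saved under pics/ and viewed, at most 10 in all, crops included, and the job is handed in when it is done.

Besides the shell and the picture viewer there is one more tool, called after "Call:" by a JSON object that holds its "api" and its "payload". carry_out: Moves the arm, as the interface text tells. Its arguments: {"type":"object","properties":{"moves":{"type":"array","items":{"type":"object","properties":{"jaw":{"type":"number"},"dx":{"type":"number"},"dy":{"type":"number"},"dz":{"type":"number"},"yaw":{"type":"number"}}}},"grip_force":{"type":"number"}},"required":["moves"]}

```bash
mkdir -p pics; python3 - <<'E'
from plant import *
import cv2,numpy as np
s=read_state();print({k:np.round(v,3).tolist() for k,v in s.items()})
for n in("top","scene"):
    im=read_camera(n);cv2.imwrite(f"pics/{n}0.png",im[...,::-1]);m=camera_model(n);print(n,{k:np.round(v,4).tolist() if not isinstance(v,str) else v for k,v in m.items()})
E
```

```text
{'t': 0.0, 'q': [-1.306, 0.131, 1.489, 0.0, 1.523, -0.085], 'dq': [-0.0, -0.0, 0.001, 0.0, 0.001, -0.002], 'joint_torque': [0.0, -55.984, -49.176, 0.077, 0.036, -0.0], 'tool_pos': [0.205, -0.563, 0.218], 'orientation': [-3.092, -0.546, 0.0], 'force': [-0.152, -0.064, 0.391], 'wrist_torque': [0.04, -0.007, 0.049], 'gripper_force': 0.0, 'opening': 0.093}
top {'camera_matrix': [[565.8893, 0.0, 321.306], [0.0, 565.8893, 244.062], [0.0, 0.0, 1.0]], 'view': [[0.0251, -0.9992, 0.0314, -0.0917], [0.9943, 0.0282, 0.103, -0.604], [-0.1038, 0.0286, 0.9942, -1.3124], [0.0, 0.0, 0.0, 1.0]]}
scene {'camera_matrix': [[547.4672, 0.0, 311.7231], [0.0, 547.4672, 242.0103], [0.0, 0.0, 1.0]], 'view': [[-0.9998, -0.0189, 0.0048, 0.5997], [0.0157, -0.6345, 0.7727, -0.0993], [-0.0115, 0.7727, 0.6347, -1.1439], [0.0, 0.0, 0.0, 1.0]]}
```

View pics/top0.png

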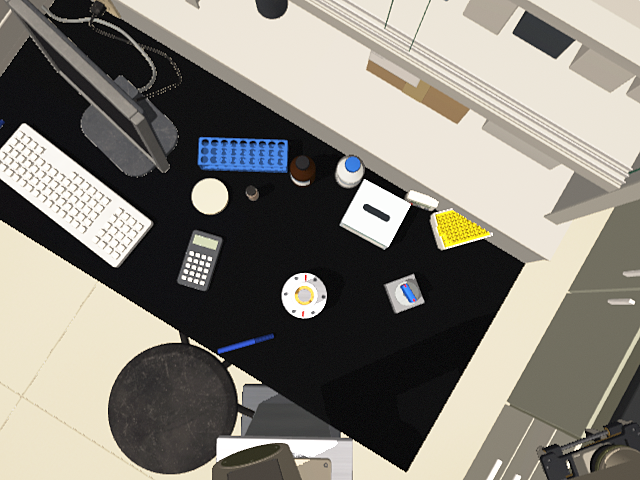

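View pics/scene0.png

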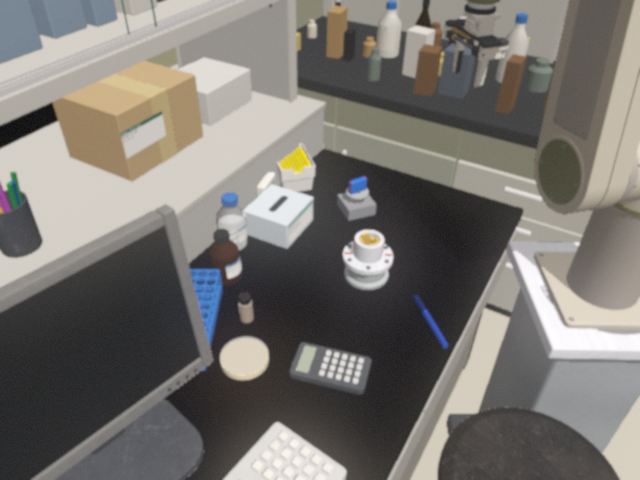

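The top view shows the port at about (304,296), with red marks above and below it. The plug stands at about (406,293) with its blue wing tilted. The other objects are well clear of both. Next I measure these by colour.

```bash
cat > h.py <<'E'
from plant import *
import cv2,numpy as np
from scipy.spatial.transform import Rotation as R
def ray(m,uv,z):
    K=np.array(m["camera_matrix"]);V=np.array(m["view"]);uv=np.atleast_2d(uv).astype(float)
    d=np.c_[(uv[:,0]-K[0,2])/K[0,0],-(uv[:,1]-K[1,2])/K[1,1],-np.ones(len(uv))]@V[:3,:3]
    c=-V[:3,:3].T@V[:3,3]
    return c+d*((z-c[2])/d[:,2])[:,None]
def proj(m,p):
    K=np.array(m["camera_matrix"]);V=np.array(m["view"]);q=V[:3,:3]@p+V[:3,3]
    return K[0,2]+K[0,0]*q[0]/-q[2],K[1,2]-K[1,1]*q[1]/-q[2]
def masks(im):
    h=cv2.cvtColor(im,cv2.COLOR_RGB2HSV)
    red=((h[...,0]<8)|(h[...,0]>172))&(h[...,1]>130)&(h[...,2]>80)
    blue=(abs(h[...,0].astype(int)-110)<15)&(h[...,1]>130)&(h[...,2]>60)
    return red.astype(np.uint8),blue.astype(np.uint8)
def blobs(mk,box=None,amin=3):
    n,l,st,c=cv2.connectedComponentsWithStats(mk)
    return [(np.round(c[i],1).tolist(),int(st[i,4]),st[i,:4].tolist()) for i in range(1,n) if st[i,4]>=amin and (box is None or (box[0]<c[i][0]<box[2] and box[1]<c[i][1]<box[3]))]
E
python3 - <<'E'
from h import *
im=read_camera("top");m=camera_model("top");r,b=masks(im)
print("red",blobs(r,(270,260,450,330)));print("blue",blobs(b,(370,260,440,330)))
ys,xs=np.nonzero(b[270:320,380:430]);P=ray(m,np.c_[xs+380,ys+270],.0835)[:,:2];c,sz,a=cv2.minAreaRect(P.astype(np.float32)*1000);print("wing",c,sz,a,P.mean(0))
# head plate disc
g=cv2.cvtColor(im,cv2.COLOR_RGB2GRAY)
w=(g>60).astype(np.uint8);
for z,box in((.058,(270,260,340,335)),(.03,(370,260,440,330))):
    x0,y0,x1,y1=box;cs,_=cv2.findContours(w[y0:y1,x0:x1],cv2.RETR_EXTERNAL,cv2.CHAIN_APPROX_NONE)
    k=max(cs,key=cv2.contourArea)[:,0]+[x0,y0];P=ray(m,k,z)[:,:2].astype(np.float32)*1000
    print(z,cv2.minEnclosingCircle(P),cv2.minAreaRect(P))
crop=np.hstack([cv2.resize(im[260:330,265:345],None,fx=5,fy=5),cv2.resize(im[260:330,365:445],None,fx=5,fy=5)])
cv2.imwrite("pics/c1.png",crop[...,::-1])
E
```

```text
red [([305.0, 277.0], 5, [305, 275, 1, 5]), ([413.3, 299.7], 3, [413, 299, 2, 2]), ([302.6, 313.2], 9, [302, 311, 2, 5])]
blue [([407.9, 293.0], 131, [400, 284, 17, 18])]
wing (494.91888427734375, -274.0278625488281) (44.146446228027344, 17.378236770629883) 31.937944412231445 [ 0.49464223 -0.27394923]
0.058 ((483.9624328613281, -37.32449722290039), 53.213829040527344) ((483.35675048828125, -36.694705963134766), (103.45819854736328, 103.86947631835938), 1.532575011253357)
0.03 ((495.9877014160156, -274.7635498046875), 51.892730712890625) ((494.7318115234375, -274.35662841796875), (75.14288330078125, 76.837158203125), 21.64918327331543)
```

View pics/c1.png

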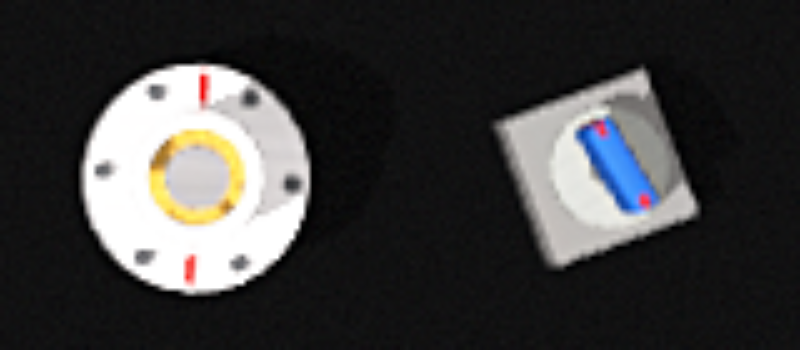

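Call:
{"api": "carry_out", "payload": {"moves": [{"dx": 0.0464, "dy": -0.0216}, {"dx": 0.0464, "dy": -0.0216}, {"dx": 0.0464, "dy": -0.0216}, {"dx": 0.0464, "dy": -0.0216}, {"dx": 0.0464, "dy": -0.0216}, {"dx": 0.0464, "dy": -0.0216}, {"dx": 0.0464, "dy": -0.0216}, {"dx": 0.0464, "dy": -0.0216}]}}

```text
invalid input at $.moves[0]: expected keys jaw, dx, dy, dz, yaw
```

Call:
{"api": "carry_out", "payload": {"moves": [{"yaw": -0.1}, {"yaw": -0.1}, {"jaw": 0.06}, {}]}}

```text
invalid input at $.moves[0]: expected keys jaw, dx, dy, dz, yaw
```

```bash
python3 - <<'E'
from h import *
s=read_state();print(s["t"],s["tool_pos"],R.from_rotvec(s["orientation"]).as_matrix().round(3).tolist(),s["q"])
m=camera_model("wrist");im=read_camera("wrist");cv2.imwrite("pics/w1.png",im[...,::-1])
print(np.array(m["camera_matrix"]).round(1).tolist(),np.array(m["view"]).round(3).tolist())
r,b=masks(im);print("red",blobs(r,None,10));print("blue",blobs(b,None,100))
E
```

```text
0.15 [ 0.20553261 -0.56322556  0.21782121] [[0.939, 0.343, -0.0], [0.343, -0.939, 0.001], [0.0, -0.001, -1.0]] [-1.30638627e+00  1.31000398e-01  1.48902844e+00 -9.53627081e-06
  1.52301158e+00 -8.53922786e-02]
[[401.6, 0.0, 322.0], [0.0, 401.6, 237.6], [0.0, 0.0, 1.0]] [[0.343, -0.939, -0.003, -0.599], [0.905, 0.331, -0.269, 0.031], [0.253, 0.089, 0.963, -0.39], [0.0, 0.0, 0.0, 1.0]]
red []
blue []
```

View pics/w1.png

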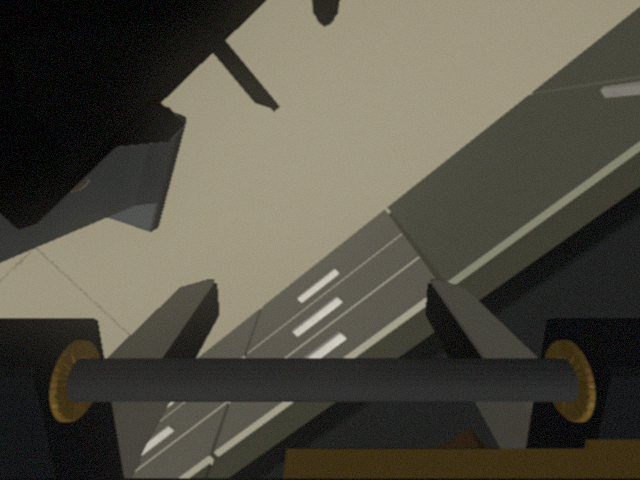

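The rows were refused because all keys are needed, so the arm has not moved. The wrist picture shows only the floor and the finger tips at about (215,290) and (430,290).

Call:
{"api": "carry_out", "payload": {"moves": [{"jaw": 0.093, "dx": 0.0464, "dy": -0.0216, "dz": 0, "yaw": 0}, {"jaw": 0.093, "dx": 0.0464, "dy": -0.0216, "dz": 0, "yaw": 0}, {"jaw": 0.093, "dx": 0.0464, "dy": -0.0216, "dz": 0, "yaw": 0}, {"jaw": 0.093, "dx": 0.0464, "dy": -0.0216, "dz": 0, "yaw": 0}, {"jaw": 0.093, "dx": 0.0464, "dy": -0.0216, "dz": 0, "yaw": 0}, {"jaw": 0.093, "dx": 0.0464, "dy": -0.0216, "dz": 0, "yaw": 0}, {"jaw": 0.093, "dx": 0.0464, "dy": -0.0216, "dz": 0, "yaw": 0}, {"jaw": 0.093, "dx": 0.0, "dy": -0.0216, "dz": 0, "yaw": 0}]}}

```text
t: 1.2
tool_pos: [0.4534, -0.2877, 0.2182]
orientation: [-3.092, -0.552, -0.0]
force: [-0.0, -0.8, 0.1]
opening: 0.0932
gripper_force: 0.0
```

Call:
{"api": "carry_out", "payload": {"moves": [{"jaw": 0.06, "dx": 0, "dy": 0, "dz": 0, "yaw": -0.1}, {"jaw": 0.06, "dx": 0, "dy": 0, "dz": 0, "yaw": -0.1}, {"jaw": 0.06, "dx": 0, "dy": 0, "dz": 0, "yaw": 0}, {"jaw": 0.06, "dx": 0, "dy": 0, "dz": 0, "yaw": 0}]}}

```text
t: 1.7
tool_pos: [0.4515, -0.2901, 0.2185]
orientation: [-3.024, -0.849, 0.0]
force: [-0.2, 0.1, 0.3]
opening: 0.0612
gripper_force: 0.0
```

```bash
python3 - <<'E'
from h import *
s=read_state();print(s["t"],s["tool_pos"],R.from_rotvec(s["orientation"]).as_matrix().round(3).tolist(),s["q"])
m=camera_model("wrist");im=read_camera("wrist");cv2.imwrite("pics/w2.png",im[...,::-1])
print(proj(m,np.array([.495,-.274,.0875])))
r,b=masks(im);print("red",blobs(r,None,10));print("blue",blobs(b,None,100))
E
```

```text
1.7 [ 0.45146874 -0.29005286  0.21852333] [[0.854, 0.52, -0.0], [0.52, -0.854, 0.0], [-0.0, -0.0, -1.0]] [-6.66627042e-01 -4.09266134e-02  1.66486971e+00  1.22619382e-05
  1.51785896e+00  3.56752601e-01]
(np.float64(334.8658819779226), np.float64(167.90507032789452))
red [([23.1, 52.5], 76, [19, 45, 10, 16]), ([335.0, 137.0], 21, [334, 134, 3, 7]), ([335.9, 190.0], 19, [335, 187, 3, 7])]
blue [([335.0, 163.1], 913, [326, 132, 19, 62])]
```

View pics/w2.png

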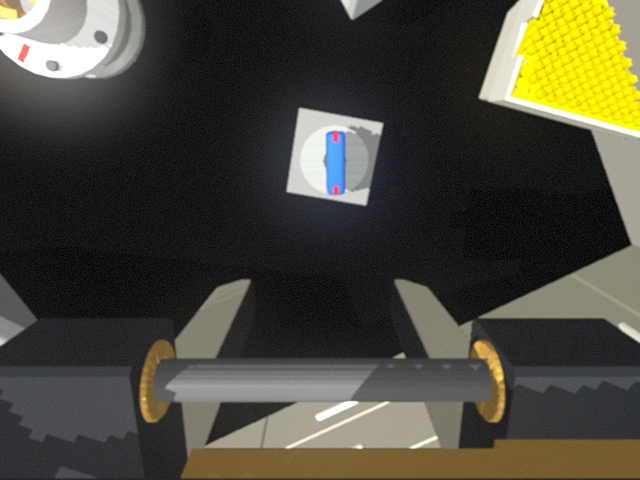

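The wrist view shows the plug at (335,160), its wing upright in the image with red ends at (335,137) and (336,190). The port's collar is at the upper left.

```bash
python3 - <<'E'
from h import *
m=camera_model("wrist");im=read_camera("wrist");s=read_state()
V=np.array(m["view"]);print("cam",-V[:3,:3].T@V[:3,3])
r,b=masks(im);k=((r|b)[110:215,310:360]).astype(np.uint8)
k=np.uint8(k>0);ys,xs=np.nonzero(k);P=ray(m,np.c_[xs+310,ys+110],.0875)[:,:2]
c,sz,a=cv2.minAreaRect(P.astype(np.float32)*1000);print("wing",c,sz,a,P.mean(0))
e=ray(m,[[335.0,137.0],[335.9,190.0]],.0875);print(e,np.linalg.norm(e[0]-e[1]),e.mean(0),np.arctan2(*(e[0]-e[1])[1::-1]))
# flange: white circle around, z=.0535
h=cv2.cvtColor(im,cv2.COLOR_RGB2GRAY);print(h[160,280:385:3])
T=s["tool_pos"];A=R.from_rotvec(s["orientation"]).as_matrix();print("toolframe",A.T@(np.r_[e.mean(0)[:2],.0585]-T),np.arctan2(A[1,0],A[0,0]))
E
```

```text
cam [ 0.51566093 -0.25109853  0.38278364]
wing (497.9583435058594, -272.2849426269531) (43.810089111328125, 13.08663558959961) 32.23167419433594 [ 0.4979501  -0.27223412]
[[ 0.51359048 -0.26257453  0.0875    ]
 [ 0.48167049 -0.28321626  0.0875    ]] 0.038012725341624407 [ 0.49763048 -0.2728954   0.0875    ] 0.5740313064005914
[ 46  49  54  58 206 211 209 237 239 240 239 237 237 239 223 138 149 155
 154 148 148 114 141 158 165 157 158 158 160 155 134 130  56  40  38]
toolframe [0.04834753 0.00937897 0.16007821] 0.5481226700065612
```

Call:
{"api": "carry_out", "payload": {"moves": [{"jaw": 0.06, "dx": 0.024, "dy": 0.0045, "dz": 0.02, "yaw": 0}, {"jaw": 0.05, "dx": 0.024, "dy": 0.0045, "dz": 0.02, "yaw": -0.02}, {"jaw": 0.05, "dx": 0, "dy": 0, "dz": 0.03, "yaw": 0}, {"jaw": 0.05, "dx": 0, "dy": 0, "dz": 0.01, "yaw": 0}, {"jaw": 0.05, "dx": 0, "dy": 0, "dz": 0, "yaw": 0}, {"jaw": 0.05, "dx": 0, "dy": 0, "dz": 0, "yaw": 0}]}}

```text
t: 2.55
tool_pos: [0.4977, -0.2733, 0.1401]
orientation: [3.014, 0.882, 0.002]
force: [0.7, -0.8, -0.4]
opening: 0.0497
gripper_force: 0.0
```

```bash
python3 - <<'E'
from h import *
s=read_state();m=camera_model("wrist");im=read_camera("wrist");cv2.imwrite("pics/w3.png",im[...,::-1])
T=s["tool_pos"];A=R.from_rotvec(s["orientation"]).as_matrix();print(T,np.arctan2(A[1,0],A[0,0]))
print(proj(m,np.array([.4975,-.2726,.0875])))
r,b=masks(im);B=blobs(r,(200,100,450,330),8);print(B,blobs(b,None,200))
for q in B: print(A.T@(ray(m,q[0],.0875)[0]-T))
bb=max(blobs(b,None,200),key=lambda q:q[1]);print(A.T@(ray(m,bb[0],.0875)[0]-T))
E
```

```text
[ 0.49771064 -0.27328865  0.14014952] 0.5691276909472535
(np.float64(321.0452105021893), np.float64(262.1371649178018))
[([322.0, 219.5], 10, [320, 219, 5, 2]), ([322.0, 229.4], 47, [320, 225, 5, 10]), ([321.6, 293.9], 45, [319, 289, 6, 10])] [([321.4, 258.2], 1575, [309, 214, 26, 84])]
[ 0.02507611 -0.00025025  0.0526698 ]
[ 0.01941877 -0.00024974  0.05266515]
[-0.01941179 -0.00047959  0.05263275]
[ 0.00251447 -0.00058948  0.05265059]
```

View pics/w3.png

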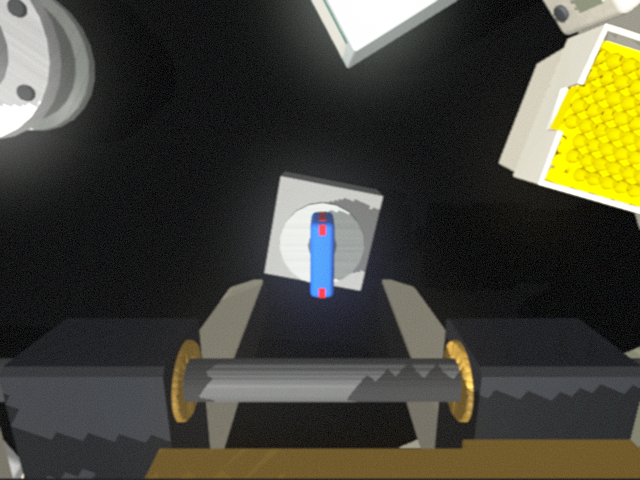

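The wing lies midway between the open fingers, with its red ends at (322,229) and (322,294), which puts it within 0.5 mm of the tool axis. I descend and grip.

Call:
{"api": "carry_out", "payload": {"moves": [{"jaw": 0.05, "dx": 0, "dy": 0, "dz": 0.03, "yaw": 0}, {"jaw": 0.05, "dx": 0, "dy": 0, "dz": 0.03, "yaw": 0}, {"jaw": 0.05, "dx": 0, "dy": 0, "dz": 0.021, "yaw": 0}, {"jaw": 0.05, "dx": 0, "dy": 0, "dz": 0, "yaw": 0}, {"jaw": 0.0, "dx": 0, "dy": 0, "dz": 0, "yaw": 0}, {"jaw": 0.0, "dx": 0, "dy": 0, "dz": 0, "yaw": 0}, {"jaw": 0.0, "dx": 0, "dy": 0, "dz": 0, "yaw": 0}, {"jaw": 0.0, "dx": 0, "dy": 0, "dz": 0, "yaw": 0}], "grip_force": 25}}

```text
t: 3.6
tool_pos: [0.4974, -0.2728, 0.0581]
orientation: [3.014, 0.883, 0.001]
force: [0.7, 0.0, -1.0]
opening: 0.0142
gripper_force: 0.1
```

Call:
{"api": "carry_out", "payload": {"moves": [{"jaw": 0.0, "dx": 0, "dy": 0, "dz": 0, "yaw": 0}, {"jaw": 0.0, "dx": 0, "dy": 0, "dz": 0, "yaw": 0}]}}

```text
t: 3.85
tool_pos: [0.4974, -0.2728, 0.0581]
orientation: [3.015, 0.883, 0.001]
force: [0.1, 0.2, 4.5]
opening: 0.0137
gripper_force: 25.0
```

Call:
{"api": "carry_out", "payload": {"moves": [{"jaw": 0.0, "dx": 0, "dy": 0, "dz": -0.015, "yaw": 0}, {"jaw": 0.0, "dx": 0, "dy": 0, "dz": -0.03, "yaw": 0}, {"jaw": 0.0, "dx": 0, "dy": 0, "dz": -0.04, "yaw": 0.15}, {"jaw": 0.0, "dx": 0, "dy": 0, "dz": -0.04, "yaw": 0.15}, {"jaw": 0.0, "dx": 0, "dy": 0, "dz": -0.01, "yaw": 0.15}, {"jaw": 0.0, "dx": 0, "dy": 0, "dz": 0, "yaw": 0.157}, {"jaw": 0.0, "dx": 0, "dy": 0, "dz": 0, "yaw": 0}]}}

```text
t: 4.72
tool_pos: [0.4972, -0.2726, 0.1933]
orientation: [3.141, -0.057, 0.001]
force: [0.0, -0.5, -1.6]
opening: 0.0137
gripper_force: 25.0
```

Call:
{"api": "carry_out", "payload": {"moves": [{"jaw": 0.0, "dx": -0.01, "dy": -0.025, "dz": 0, "yaw": 0}, {"jaw": 0.0, "dx": -0.018, "dy": -0.045, "dz": 0, "yaw": 0}, {"jaw": 0.0, "dx": -0.018, "dy": -0.046, "dz": 0, "yaw": 0}, {"jaw": 0.0, "dx": -0.018, "dy": -0.046, "dz": 0, "yaw": 0}, {"jaw": 0.0, "dx": -0.018, "dy": -0.046, "dz": 0, "yaw": 0}, {"jaw": 0.0, "dx": -0.011, "dy": -0.025, "dz": 0, "yaw": 0}, {"jaw": 0.0, "dx": 0, "dy": 0, "dz": 0, "yaw": 0}, {"jaw": 0.0, "dx": 0, "dy": 0, "dz": 0, "yaw": 0}]}}

```text
t: 5.72
tool_pos: [0.4131, -0.0367, 0.1928]
orientation: [3.141, -0.055, 0.0]
force: [0.9, -0.5, -1.5]
opening: 0.014
gripper_force: 25.0
```

```bash
python3 - <<'E'
from h import *
s=read_state();m=camera_model("wrist");im=read_camera("wrist");cv2.imwrite("pics/w4.png",im[...,::-1])
T=s["tool_pos"];A=R.from_rotvec(s["orientation"]).as_matrix();print(s["t"],T,np.arctan2(A[1,0],A[0,0]),s["force"],s["opening"])
print(proj(m,np.array([.4835,-.037,.1])))
r,b=masks(im);print(blobs(r,None,8),blobs(b,None,100))
E
```

```text
5.725 [ 0.41305006 -0.03667451  0.19275905] -0.03487750412796622 [ 0.88700493 -0.45584381 -1.53959756] 0.014034122043527712
(np.float64(319.4684910423344), np.float64(133.1597391383331))
[([316.5, 66.5], 82, [315, 56, 4, 22]), ([316.0, 186.5], 48, [315, 179, 3, 16]), ([321.9, 262.4], 124, [318, 252, 9, 19]), ([322.0, 286.0], 135, [318, 279, 9, 15])] [([173.6, 263.8], 1973, [106, 236, 140, 55]), ([322.0, 312.6], 3279, [303, 252, 39, 107])]
```

View pics/w4.png

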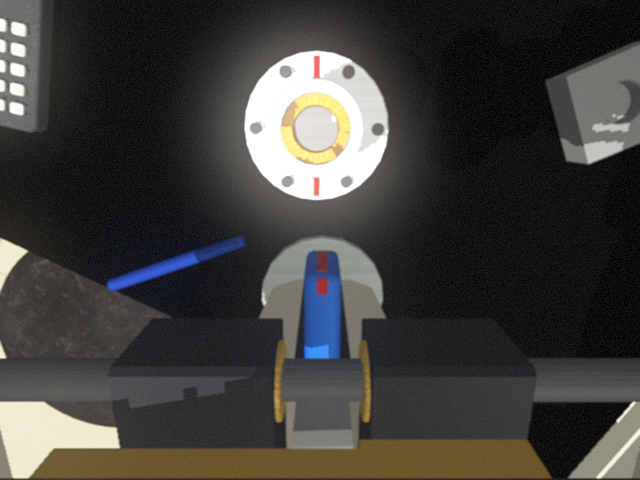

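The wrist view shows the port at about (316,129), with marks at (316.5,66.5) and (316,186.5). The held wing is upright along column 322. Next I measure the port and the plug in the grasp.

```bash
python3 - <<'E'
from h import *
s=read_state();m=camera_model("wrist");im=read_camera("wrist")
T=s["tool_pos"];A=R.from_rotvec(s["orientation"]).as_matrix();ang=np.arctan2(A[1,0],A[0,0])
g=cv2.cvtColor(im,cv2.COLOR_RGB2GRAY);h=cv2.cvtColor(im,cv2.COLOR_RGB2HSV)
def fit(mk,x0,y0,x1,y1,z):
    cs,_=cv2.findContours(mk[y0:y1,x0:x1],cv2.RETR_EXTERNAL,cv2.CHAIN_APPROX_NONE)
    k=cv2.convexHull(max(cs,key=cv2.contourArea))[:,0]+[x0,y0];P=ray(m,k,z)[:,:2]
    L=np.linalg.lstsq(np.c_[2*P,np.ones(len(P))],(P**2).sum(1),rcond=None)[0];c=L[:2]
    rr=np.linalg.norm(P-c,axis=1);return c,rr.mean(),rr.std()
print("plate",fit(np.uint8(g>150),235,40,400,210,.058))
br=np.uint8((abs(h[...,0].astype(int)-22)<8)&(h[...,1]>90)&(h[...,2]>60))
for z in(.1,.095):print("brass",z,fit(br,260,80,370,180,z))
r,b=masks(im);B=blobs(r,(300,40,340,200),8);e=ray(m,[q[0] for q in B],.058);d=e[0]-e[1]
print("marks",e,np.arctan2(d[1],d[0]),"tool ang",ang)
W=blobs(r,(300,240,340,300),8);w=ray(m,[q[0] for q in W],T[2]+.0294);print("wing red in tool",[(A.T@(p-T)).round(4) for p in w])
E
```

```text
plate (array([ 0.48593581, -0.03416283]), np.float64(0.05172431715130746), np.float64(0.00013990660046962904))
brass 0.1 (array([ 0.48611857, -0.03462264]), np.float64(0.020897185807624747), np.float64(0.00029123942084266746))
brass 0.095 (array([ 0.48607892, -0.03452762]), np.float64(0.021303800890143023), np.float64(0.0002969063246175864))
marks [[ 0.52772605 -0.03600853  0.058     ]
 [ 0.4443593  -0.03257056  0.058     ]] -0.04121577959260775 tool ang -0.03606484345146204
wing red in tool [array([ 0.0283, -0.0004, -0.0294]), array([ 0.0192, -0.0004, -0.0294])]
```

Call:
{"api": "carry_out", "payload": {"moves": [{"jaw": 0.0, "dx": 0.02, "dy": -0.0013, "dz": 0, "yaw": 0}, {"jaw": 0.0, "dx": 0.032, "dy": -0.0016, "dz": 0, "yaw": 0.005}, {"jaw": 0.0, "dx": 0.0206, "dy": -0.0014, "dz": 0, "yaw": 0}, {"jaw": 0.0, "dx": 0, "dy": 0, "dz": 0.02, "yaw": 0}, {"jaw": 0.0, "dx": 0, "dy": 0, "dz": 0.017, "yaw": 0}, {"jaw": 0.0, "dx": 0, "dy": 0, "dz": 0, "yaw": 0}, {"jaw": 0.0, "dx": 0, "dy": 0, "dz": 0, "yaw": 0}]}}

```text
t: 6.7
tool_pos: [0.4857, -0.0351, 0.156]
orientation: [3.141, -0.067, 0.0]
force: [0.0, 0.4, -1.2]
opening: 0.0136
gripper_force: 25.0
```

```bash
python3 - <<'E'
from h import *
s=read_state()
A=R.from_rotvec(s["orientation"]).as_matrix();print(s["t"],s["tool_pos"],np.arctan2(A[1,0],A[0,0]),s["force"],s["wrist_torque"],s["q"])
for n in("scene","top"):
    im=read_camera(n);m=camera_model(n);u,v=map(int,proj(m,np.array([.486,-.035,.11])));print(u,v)
    cv2.imwrite(f"pics/{n}5.png",cv2.resize(im[v-40:v+40,u-50:u+50],None,fx=6,fy=6,interpolation=cv2.INTER_CUBIC)[...,::-1])
E
```

```text
6.7 [ 0.48570552 -0.03507837  0.15604243] -0.042455890116612514 [ 0.00937511  0.42001552 -1.19052561] [-0.0157349   0.02698628  0.00584484] [-1.77426237e-01 -1.41557223e-01  1.87427155e+00 -5.94452382e-06
  1.40857271e+00  1.43582695e+00]
368 234
302 293
```

View pics/scene5.png

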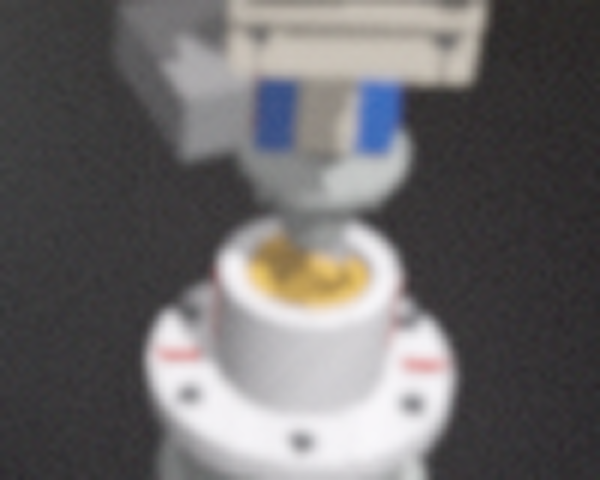

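The scene view shows the plug hanging over the collar, wing parallel to the marks at (180,355) and (425,365). I lower it.

Call:
{"api": "carry_out", "payload": {"moves": [{"jaw": 0.0, "dx": 0, "dy": 0, "dz": 0.012, "yaw": 0}, {"jaw": 0.0, "dx": 0, "dy": 0, "dz": 0.01, "yaw": 0}, {"jaw": 0.0, "dx": 0, "dy": 0, "dz": 0.006, "yaw": 0}, {"jaw": 0.0, "dx": 0, "dy": 0, "dz": 0.003, "yaw": 0}, {"jaw": 0.0, "dx": 0, "dy": 0, "dz": 0, "yaw": 0}]}}

```text
t: 7.42
tool_pos: [0.4857, -0.0348, 0.1245]
orientation: [-3.141, 0.066, 0.0]
force: [0.7, -0.6, -2.1]
opening: 0.0137
gripper_force: 25.0
```

Call:
{"api": "carry_out", "payload": {"moves": [{"jaw": 0.0, "dx": 0, "dy": 0, "dz": 0.001, "yaw": 0}, {"jaw": 0.0, "dx": 0, "dy": 0, "dz": 0.001, "yaw": 0}, {"jaw": 0.0, "dx": 0, "dy": 0, "dz": 0, "yaw": 0}]}}

```text
t: 7.8
tool_pos: [0.4857, -0.0348, 0.1227]
orientation: [3.141, -0.066, 0.0]
force: [0.6, -0.4, -1.6]
opening: 0.014
gripper_force: 25.0
```

Call:
{"api": "carry_out", "payload": {"moves": [{"jaw": 0.0, "dx": 0, "dy": 0, "dz": 0.0005, "yaw": 0}, {"jaw": 0.0, "dx": 0, "dy": 0, "dz": 0.0005, "yaw": 0}, {"jaw": 0.0, "dx": 0, "dy": 0, "dz": 0, "yaw": 0}]}}

```text
t: 8.18
tool_pos: [0.4857, -0.0348, 0.1219]
orientation: [3.141, -0.066, 0.0]
force: [-1.6, -0.4, 2.1]
opening: 0.0135
gripper_force: 25.0
```

Call:
{"api": "carry_out", "payload": {"moves": [{"jaw": 0.0, "dx": 0, "dy": 0, "dz": 0.0005, "yaw": 0}, {"jaw": 0.0, "dx": 0, "dy": 0, "dz": 0, "yaw": 0}]}}

```text
t: 8.43
tool_pos: [0.4858, -0.0348, 0.1218]
orientation: [3.141, -0.066, 0.001]
force: [-2.6, 1.0, 5.8]
opening: 0.014
gripper_force: 25.0
```

Contact came at z = 0.1218, where 0.1216 was expected, so the lugs rest on the rim. I turn backward lightly.

Call:
{"api": "carry_out", "payload": {"moves": [{"jaw": 0.0, "dx": 0, "dy": 0, "dz": 0, "yaw": -0.06}, {"jaw": 0.0, "dx": 0, "dy": 0, "dz": 0, "yaw": -0.06}, {"jaw": 0.0, "dx": 0, "dy": 0, "dz": 0, "yaw": -0.06}, {"jaw": 0.0, "dx": 0, "dy": 0, "dz": 0, "yaw": -0.06}, {"jaw": 0.0, "dx": 0, "dy": 0, "dz": 0, "yaw": -0.06}, {"jaw": 0.0, "dx": 0, "dy": 0, "dz": 0, "yaw": 0}]}}

```text
t: 9.18
tool_pos: [0.4863, -0.0348, 0.1219]
orientation: [3.115, 0.403, 0.002]
force: [-0.5, -0.5, 5.2]
opening: 0.0138
gripper_force: 25.0
```

Call:
{"api": "carry_out", "payload": {"moves": [{"jaw": 0.0, "dx": 0, "dy": 0, "dz": 0, "yaw": -0.05}, {"jaw": 0.0, "dx": 0, "dy": 0, "dz": 0, "yaw": -0.05}, {"jaw": 0.0, "dx": 0, "dy": 0, "dz": 0, "yaw": 0}]}}

```text
t: 9.55
tool_pos: [0.4862, -0.0348, 0.1218]
orientation: [3.091, 0.558, 0.002]
force: [-0.6, 1.1, 4.5]
opening: 0.0139
gripper_force: 25.0
```

Call:
{"api": "carry_out", "payload": {"moves": [{"jaw": 0.0, "dx": 0, "dy": 0, "dz": 0, "yaw": -0.05}, {"jaw": 0.0, "dx": 0, "dy": 0, "dz": 0, "yaw": -0.05}, {"jaw": 0.0, "dx": 0, "dy": 0, "dz": 0, "yaw": 0}]}}

```text
t: 9.93
tool_pos: [0.4862, -0.0349, 0.1218]
orientation: [3.059, 0.712, 0.002]
force: [-1.0, -0.3, 6.3]
opening: 0.0138
gripper_force: 25.0
```

Call:
{"api": "carry_out", "payload": {"moves": [{"jaw": 0.0, "dx": 0, "dy": 0, "dz": 0, "yaw": -0.05}, {"jaw": 0.0, "dx": 0, "dy": 0, "dz": 0, "yaw": -0.05}, {"jaw": 0.0, "dx": 0, "dy": 0, "dz": 0, "yaw": 0}]}}

```text
t: 10.3
tool_pos: [0.4862, -0.0349, 0.1218]
orientation: [3.02, 0.864, 0.002]
force: [0.6, 0.7, 5.5]
opening: 0.0139
gripper_force: 25.0
```

Call:
{"api": "carry_out", "payload": {"moves": [{"jaw": 0.0, "dx": 0, "dy": 0, "dz": 0, "yaw": -0.05}, {"jaw": 0.0, "dx": 0, "dy": 0, "dz": 0, "yaw": -0.05}, {"jaw": 0.0, "dx": 0, "dy": 0, "dz": 0, "yaw": 0}]}}

```text
t: 10.68
tool_pos: [0.4862, -0.0349, 0.1218]
orientation: [2.973, 1.013, 0.002]
force: [0.1, 0.6, 5.6]
opening: 0.014
gripper_force: 25.0
```

Call:
{"api": "carry_out", "payload": {"moves": [{"jaw": 0.0, "dx": 0, "dy": 0, "dz": 0, "yaw": -0.05}, {"jaw": 0.0, "dx": 0, "dy": 0, "dz": 0, "yaw": -0.05}, {"jaw": 0.0, "dx": 0, "dy": 0, "dz": 0, "yaw": 0}]}}

```text
t: 11.05
tool_pos: [0.4862, -0.0349, 0.1218]
orientation: [2.919, 1.161, 0.002]
force: [-0.9, 0.8, 6.4]
opening: 0.0136
gripper_force: 25.0
```

Call:
{"api": "carry_out", "payload": {"moves": [{"jaw": 0.0, "dx": 0, "dy": 0, "dz": 0, "yaw": -0.05}, {"jaw": 0.0, "dx": 0, "dy": 0, "dz": 0, "yaw": -0.05}, {"jaw": 0.0, "dx": 0, "dy": 0, "dz": 0, "yaw": 0}]}}

```text
t: 11.42
tool_pos: [0.4857, -0.0349, 0.121]
orientation: [2.858, 1.304, 0.0]
force: [1.6, 0.1, 0.7]
opening: 0.014
gripper_force: 25.0
```

The load came off at about 0.9 rad backward, so the gap is here. I turn a little further toward its middle and follow down.

Call:
{"api": "carry_out", "payload": {"moves": [{"jaw": 0.0, "dx": 0, "dy": 0, "dz": 0.0005, "yaw": -0.05}, {"jaw": 0.0, "dx": 0, "dy": 0, "dz": 0.001, "yaw": -0.04}, {"jaw": 0.0, "dx": 0, "dy": 0, "dz": 0.001, "yaw": 0}, {"jaw": 0.0, "dx": 0, "dy": 0, "dz": 0, "yaw": 0}]}}

```text
t: 11.92
tool_pos: [0.4853, -0.0348, 0.1182]
orientation: [-2.796, -1.431, 0.001]
force: [0.3, -0.0, -1.9]
opening: 0.0138
gripper_force: 25.0
```

Call:
{"api": "carry_out", "payload": {"moves": [{"jaw": 0.0, "dx": 0, "dy": 0, "dz": 0.0015, "yaw": 0}, {"jaw": 0.0, "dx": 0, "dy": 0, "dz": 0.0015, "yaw": 0}, {"jaw": 0.0, "dx": 0, "dy": 0, "dz": 0, "yaw": 0}]}}

```text
t: 12.3
tool_pos: [0.4854, -0.0348, 0.1154]
orientation: [-2.795, -1.433, 0.001]
force: [1.0, 0.1, -1.1]
opening: 0.0139
gripper_force: 25.0
```

Call:
{"api": "carry_out", "payload": {"moves": [{"jaw": 0.0, "dx": 0, "dy": 0, "dz": 0.001, "yaw": 0}, {"jaw": 0.0, "dx": 0, "dy": 0, "dz": 0.0005, "yaw": 0}, {"jaw": 0.0, "dx": 0, "dy": 0, "dz": 0, "yaw": 0}]}}

```text
t: 12.68
tool_pos: [0.4856, -0.0348, 0.1141]
orientation: [-2.795, -1.434, 0.0]
force: [-0.2, 0.2, -1.2]
opening: 0.0141
gripper_force: 25.0
```

Call:
{"api": "carry_out", "payload": {"moves": [{"jaw": 0.0, "dx": 0, "dy": 0, "dz": 0.0007, "yaw": 0}, {"jaw": 0.0, "dx": 0, "dy": 0, "dz": 0.0006, "yaw": 0}, {"jaw": 0.0, "dx": 0, "dy": 0, "dz": 0, "yaw": 0}]}}

```text
t: 13.05
tool_pos: [0.4858, -0.0348, 0.1132]
orientation: [2.795, 1.434, 0.0]
force: [-1.4, 0.5, 2.6]
opening: 0.0136
gripper_force: 25.0
```

It dropped in: the flange is about 3.6 mm above the collar, where 4 mm was expected. I drive it forward, following the lead.

Call:
{"api": "carry_out", "payload": {"moves": [{"jaw": 0.0, "dx": 0, "dy": 0, "dz": 0.0002, "yaw": 0.06}, {"jaw": 0.0, "dx": 0, "dy": 0, "dz": 0.0002, "yaw": 0.06}, {"jaw": 0.0, "dx": 0, "dy": 0, "dz": 0.0002, "yaw": 0.06}, {"jaw": 0.0, "dx": 0, "dy": 0, "dz": 0.0002, "yaw": 0.06}, {"jaw": 0.0, "dx": 0, "dy": 0, "dz": 0.0002, "yaw": 0.06}, {"jaw": 0.0, "dx": 0, "dy": 0, "dz": 0, "yaw": 0}]}}

```text
t: 13.8
tool_pos: [0.4861, -0.0349, 0.1122]
orientation: [2.978, 1.0, 0.002]
force: [0.8, -0.8, 2.5]
opening: 0.0139
gripper_force: 25.0
```

Call:
{"api": "carry_out", "payload": {"moves": [{"jaw": 0.0, "dx": 0, "dy": 0, "dz": 0.0002, "yaw": 0.06}, {"jaw": 0.0, "dx": 0, "dy": 0, "dz": 0.0002, "yaw": 0.06}, {"jaw": 0.0, "dx": 0, "dy": 0, "dz": 0.0002, "yaw": 0.06}, {"jaw": 0.0, "dx": 0, "dy": 0, "dz": 0.0002, "yaw": 0.06}, {"jaw": 0.0, "dx": 0, "dy": 0, "dz": 0.0002, "yaw": 0.06}, {"jaw": 0.0, "dx": 0, "dy": 0, "dz": 0, "yaw": 0}]}}

```text
t: 14.55
tool_pos: [0.486, -0.0348, 0.1112]
orientation: [3.094, 0.546, 0.001]
force: [0.1, -0.9, 2.4]
opening: 0.0142
gripper_force: 25.0
```

Call:
{"api": "carry_out", "payload": {"moves": [{"jaw": 0.0, "dx": 0, "dy": 0, "dz": 0.0002, "yaw": 0.06}, {"jaw": 0.0, "dx": 0, "dy": 0, "dz": 0.0002, "yaw": 0.06}, {"jaw": 0.0, "dx": 0, "dy": 0, "dz": 0.0002, "yaw": 0.06}, {"jaw": 0.0, "dx": 0, "dy": 0, "dz": 0.0002, "yaw": 0.06}, {"jaw": 0.0, "dx": 0, "dy": 0, "dz": 0, "yaw": 0}]}}

```text
t: 15.18
tool_pos: [0.486, -0.0348, 0.1104]
orientation: [3.137, 0.173, 0.001]
force: [-0.4, -0.1, 3.6]
opening: 0.0139
gripper_force: 25.0
```

```bash
python3 - <<'E'
from h import *
s=read_state();A=R.from_rotvec(s["orientation"]).as_matrix();print(s["t"],s["tool_pos"],A.round(3).tolist(),np.arctan2(A[1,0],A[0,0]),s["force"],s["wrist_torque"])
E
```

```text
15.175 [ 0.4859929  -0.03483689  0.11040915] [[0.994, 0.11, 0.001], [0.11, -0.994, -0.0], [0.001, 0.0, -1.0]] 0.10999505302288413 [-0.37466044 -0.09492752  3.56283975] [ 0.13306043 -0.06763377 -0.07187275]
```

Call:
{"api": "carry_out", "payload": {"moves": [{"jaw": 0.0, "dx": 0, "dy": 0, "dz": 0.0002, "yaw": 0.06}, {"jaw": 0.0, "dx": 0, "dy": 0, "dz": 0.0002, "yaw": 0.06}, {"jaw": 0.0, "dx": 0, "dy": 0, "dz": 0.0002, "yaw": 0.06}, {"jaw": 0.0, "dx": 0, "dy": 0, "dz": 0, "yaw": 0}]}}

```text
t: 15.68
tool_pos: [0.4859, -0.0348, 0.1098]
orientation: [-3.14, 0.109, -0.001]
force: [1.2, 0.8, 5.0]
opening: 0.0137
gripper_force: 25.0
```

Call:
{"api": "carry_out", "payload": {"moves": [{"jaw": 0.0, "dx": 0, "dy": 0, "dz": 0.0002, "yaw": 0.06}, {"jaw": 0.0, "dx": 0, "dy": 0, "dz": 0.0002, "yaw": 0.06}, {"jaw": 0.0, "dx": 0, "dy": 0, "dz": 0, "yaw": 0}]}}

```text
t: 16.05
tool_pos: [0.486, -0.0348, 0.1094]
orientation: [3.127, -0.298, 0.001]
force: [-0.5, 0.5, 5.6]
opening: 0.0142
gripper_force: 25.0
```

Call:
{"api": "carry_out", "payload": {"moves": [{"jaw": 0.0, "dx": 0, "dy": 0, "dz": 0.0002, "yaw": 0.06}, {"jaw": 0.0, "dx": 0, "dy": 0, "dz": 0.0002, "yaw": 0.06}, {"jaw": 0.0, "dx": 0, "dy": 0, "dz": 0, "yaw": 0}]}}

```text
t: 16.42
tool_pos: [0.4861, -0.035, 0.1093]
orientation: [3.104, -0.485, 0.002]
force: [-1.1, 0.0, 7.8]
opening: 0.0139
gripper_force: 25.0
```

```bash
python3 - <<'E'
from h import *
z=[]
s=read_state();A=R.from_rotvec(s["orientation"]).as_matrix();print(s["t"],s["tool_pos"],np.arctan2(A[1,0],A[0,0]),s["force"],s["wrist_torque"])
E
```

```text
16.425 [ 0.4860675  -0.03503687  0.10932708] -0.3100940026192274 [-1.11182032  0.03504912  7.78805109] [ 0.11078411  0.16458917 -0.08926188]
```

Call:
{"api": "carry_out", "payload": {"moves": [{"jaw": 0.0, "dx": 0, "dy": 0, "dz": 0.0002, "yaw": 0.05}, {"jaw": 0.0, "dx": 0, "dy": 0, "dz": 0.0002, "yaw": 0.05}, {"jaw": 0.0, "dx": 0, "dy": 0, "dz": 0, "yaw": 0}, {"jaw": 0.0, "dx": 0, "dy": 0, "dz": 0, "yaw": 0}]}}

```text
t: 16.92
tool_pos: [0.4863, -0.0351, 0.1093]
orientation: [3.076, -0.638, 0.003]
force: [-1.3, -0.9, 9.8]
opening: 0.0141
gripper_force: 25.0
```

```bash
python3 - <<'E'
from h import *
s=read_state();A=R.from_rotvec(s["orientation"]).as_matrix();print(s["t"],s["tool_pos"],np.arctan2(A[1,0],A[0,0]),s["force"],s["wrist_torque"])
for n in("scene",):
    im=read_camera(n);m=camera_model(n);u,v=map(int,proj(m,np.array([.486,-.035,.1])))
    cv2.imwrite(f"pics/{n}6.png",cv2.resize(im[v-30:v+30,u-40:u+40],None,fx=8,fy=8,interpolation=cv2.INTER_CUBIC)[...,::-1])
E
```

```text
16.925 [ 0.48633517 -0.03509121  0.1093201 ] -0.40923676963654654 [-1.280611   -0.87613831  9.79171496] [ 0.15156793  0.2899645  -0.04416795]
```

View pics/scene6.png

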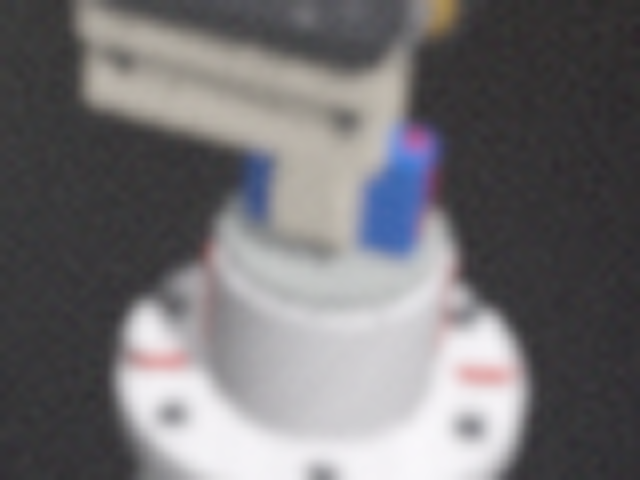

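z has stopped at 0.1093 while the force rises, and the picture shows the flange flat on the collar. It is home, so I ease the press, let go and withdraw upward.

Call:
{"api": "carry_out", "payload": {"moves": [{"jaw": 0.0, "dx": 0, "dy": 0, "dz": -0.0006, "yaw": 0}, {"jaw": 0.0, "dx": 0, "dy": 0, "dz": 0, "yaw": 0}, {"jaw": 0.05, "dx": 0, "dy": 0, "dz": 0, "yaw": 0}, {"jaw": 0.05, "dx": 0, "dy": 0, "dz": 0, "yaw": 0}, {"jaw": 0.05, "dx": 0, "dy": 0, "dz": 0, "yaw": 0}, {"jaw": 0.05, "dx": 0, "dy": 0, "dz": 0, "yaw": 0}, {"jaw": 0.05, "dx": 0, "dy": 0, "dz": 0, "yaw": 0}]}}

```text
t: 17.85
tool_pos: [0.4856, -0.0348, 0.1088]
orientation: [3.075, -0.643, -0.0]
force: [-0.3, 0.4, 0.7]
opening: 0.0495
gripper_force: 0.0
```

Call:
{"api": "carry_out", "payload": {"moves": [{"jaw": 0.05, "dx": 0, "dy": 0, "dz": -0.01, "yaw": 0}, {"jaw": 0.05, "dx": 0, "dy": 0, "dz": -0.025, "yaw": 0}, {"jaw": 0.05, "dx": 0, "dy": 0, "dz": -0.04, "yaw": 0}, {"jaw": 0.05, "dx": 0, "dy": 0, "dz": -0.03, "yaw": 0}, {"jaw": 0.05, "dx": -0.04, "dy": 0, "dz": 0, "yaw": 0}, {"jaw": 0.05, "dx": -0.04, "dy": 0, "dz": 0, "yaw": 0}, {"jaw": 0.05, "dx": 0, "dy": 0, "dz": 0, "yaw": 0}, {"jaw": 0.05, "dx": 0, "dy": 0, "dz": 0, "yaw": 0}]}}

```text
t: 18.85
tool_pos: [0.413, -0.0029, 0.2147]
orientation: [-3.075, 0.643, -0.003]
force: [0.3, 0.7, 0.5]
opening: 0.0497
gripper_force: 0.0
```

```bash
python3 - <<'E'
from h import *
s=read_state();m=camera_model("wrist");im=read_camera("wrist");print(s["t"],s["force"],s["tool_pos"])
u,v=map(int,proj(m,np.array([.486,-.035,.1])));print(u,v);a=max(v-100,0);b=max(u-130,0)
cv2.imwrite("pics/w7.png",cv2.resize(im[a:v+100,b:u+130],None,fx=3,fy=3)[:600,:800,::-1])
r,bl=masks(im);B=blobs(r,(b,a,u+130,v+100),5);print(B)
E
```

```text
18.85 [0.34872566 0.71706306 0.49097476] [ 0.41302567 -0.00293897  0.21472743]
323 117
[([302.2, 64.5], 73, [298, 56, 10, 18]), ([322.1, 82.1], 23, [321, 78, 4, 9]), ([322.8, 153.8], 13, [321, 152, 4, 4]), ([341.6, 170.4], 50, [338, 163, 8, 15])]
```

View pics/w7.png

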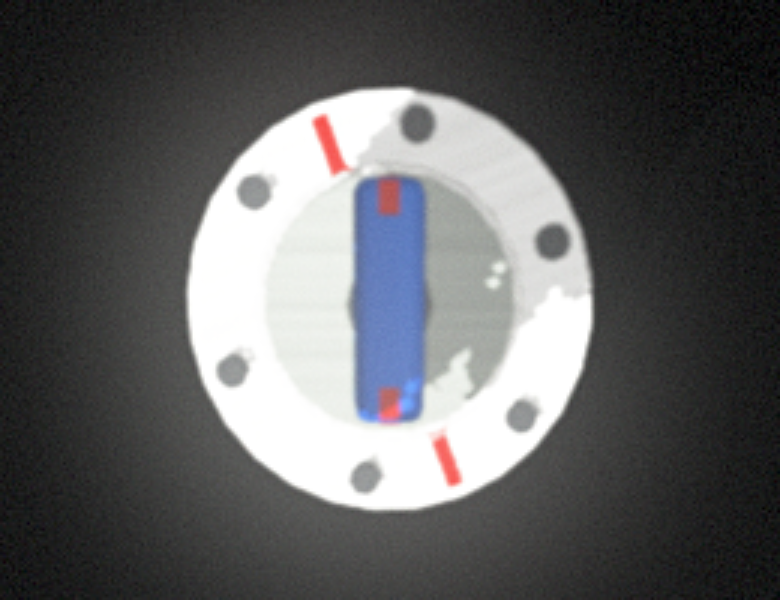

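The plug sits centred with its flange flush, and the wing is turned about 0.37 rad clockwise of the marks. The gripper is clear.

```bash
python3 -c "
from plant import *
print(close_job())"
```

```text
the job is handed in; nothing more can be done
None
```

The plug is screwed home in the port: it dropped into the thread about 0.9 rad backward of the marks, then went forward until the flange sat flush on the collar. It is released, the gripper is clear, and the job is handed in at about 19 s; no verdict came back.

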